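# Dispense one stock tablet and push it into the tray

## Task

Press the plunger of the stock-tablet dispenser all the way down once and let it come back up, so that one tablet is pushed out onto the steel apron. Then push that tablet sideways along the apron with your fingertips until it drops into the shallow open steel tray beside the apron and lies flat there; it may be on either side, with a plain wooden board on the other. Do not pick up or squeeze the tablet, let no second tablet out, and leave everything else where it stands.

Things in the scene. Friction and masses are not known exactly. Their poses are not given: they have to be found in the camera images.
- dispenser: Fixed white countertop dispenser; origin on the counter under the centre of its square magazine well (44 mm inside, open at the top). Tablets leave to its -x, +z is up. The well's walls span x -26 to 22, y -34 to 34 mm, with a mouth 17 mm high in front; behind is a housing to x = 120, as wide. Both are 64 mm high. The plunger is on the housing at x = 70, y = 0
- apron (a point): Point on top of the dispenser's flat steel apron, 80 mm in front of the well's centre, 16 mm above the counter. The apron is 130 mm wide (dispenser y -65 to 65) and reaches from the well to x = -122 mm. A lip 5 mm high stands along its front edge (x -122 to -118); both side edges are open
- plunger (a joint): Plunger travel in m: 0 = up, 0.026 = fully down (pressed beyond 0.0235, back up below 0.004). Spring return, 4 N at the top, 7 N at the bottom. A pusher, three times as fast, slides the lowest tablet out; it stops with its centre at dispenser x -77 (slow press) to -98 mm (fast, at the lip) and stays there as the plunger rises; the next tablet drops to the bottom of the well
- plunger_top (a point): Centre of the top of the plunger's round black cap (44 mm diameter, 8 mm thick), 100 mm above the counter when up; moves straight down with the plunger
- tablet0_center (a point): Centre of the lowest tablet in the well, the one that comes out first: a brown disc 40 mm in diameter, 14 mm thick, about 22 g, lying flat; centre 23 mm above the counter on the apron, 10 mm when flat in the tray
- tablet1_center (a point): Centre of the second tablet (same size), in the well on top of the first; must stay in the well
- tablet2_center (a point): Centre of the third tablet (same size), in the well on top of the second; must stay in the well
- tray: Fixed shallow open-topped square steel tray, 110 x 110 mm outside, 14 mm high (2 mm below the apron), walls and floor 3 mm thick. Origin on the counter under its centre; axes parallel to the dispenser's. It stands 1 to 5 mm from one of the two side edges of the apron (left or right, either may be drawn), centre 74 to 90 mm in front of the well's centre
- board: Fixed solid wooden board 110 x 110 x 14 mm, on the other side of the apron; origin under its centre. Not a target
- saffron_jar: Small orange plastic jar with a hinged cap, 45 mm diameter, 54 mm tall, loose; origin under its centre. Stands beside the housing; leave alone
- mill: Wooden pepper mill, 52 mm diameter, 114 mm tall, loose; origin under its centre. Stands beside the housing; leave alone
- pot: Nonstick pot, 190 mm diameter, 100 mm tall, two handles; origin under its centre; leave alone
- jug: Glass measuring jug, 116 mm diameter at the rim, 125 mm tall; origin under its centre; leave alone
- spatula: Wooden spatula, 280 mm long, lying on the counter; leave alone
Things that resemble listed ones, but are neither listed nor needed, are in the scene too. Leave any blue or green look-alike of the part that bears tablet2_center alone.

How it is judged (in metres and radians):
On the way, in this order (a step that is already met when the one before it is completed fails the run):
1. the plunger is pressed all the way down (value of joint plunger above 0.0235 m), for 0.02 s.
2. the plunger is back up and the first tablet lies out on the apron (value of joint plunger below 0.004 m and x of tablet0_center in the frame of dispenser below -0.055 m and z of tablet0_center in the frame of dispenser above 0.019 m), for 0.1 s.
3. the tablet lies flat in the tray (x of tablet0_center in the frame of tray between -0.037 and 0.037 m and y of tablet0_center in the frame of tray between -0.037 and 0.037 m and z of tablet0_center in the frame of tray between 0.004 and 0.013 m), for 0.2 s.
At the end, for the whole second after the job is handed in: The first tablet lies flat and at rest on the tray's floor (centre within 37 mm of the tray's centre along both sides and 4 to 13 mm above the counter), the plunger is up (under 4 mm), and the other two tablets are still in the well (within 12 mm of its centre) (all of step 3 and linear speed of tablet0 below 0.02 m/s and value of joint plunger below 0.004 m and x of tablet1_center in the frame of dispenser between -0.012 and 0.012 m and y of tablet1_center in the frame of dispenser between -0.012 and 0.012 m and x of tablet2_center in the frame of dispenser between -0.012 and 0.012 m and y of tablet2_center in the frame of dispenser between -0.012 and 0.012 m); the robot touches nothing.
It fails at once if a second tablet leaves the well (not (x of tablet1_center in the frame of dispenser between -0.012 and 0.012 m and y of tablet1_center in the frame of dispenser between -0.012 and 0.012 m and x of tablet2_center in the frame of dispenser between -0.012 and 0.012 m and y of tablet2_center in the frame of dispenser between -0.012 and 0.012 m)).
It fails at once if the tablet is lifted (centre over 33 mm above the counter; 23 mm on the apron) (height (world z) of tablet0_center above 0.033 m).
It fails at once if the tablet is pinched or squeezed (over 15 N from the fingers) (contact force between the fingers and tablet0 above 15 N).
It fails at once if another thing on the counter is moved more than 20 mm (distance of any of saffron_jar, mill, pot, jug, spatula from where it was at the start of the episode above 0.02 m).
It also fails if it takes over 38 s, if anything falls off the work surface, if the arm or the gripper's body presses on something with over 40 N, if the wrist force passes 120 N, or if a joint passes its speed limit or range.

## Robot

A 7-joint arm with a two-finger parallel gripper is mounted at the origin on the work surface. World frame = base frame: x ahead of the robot, y to its left, z up, the work surface at z = 0. Lengths are in m, angles in degrees, forces in N, time in s.
With the tool pointing down it reaches from about 0.425 to 0.875 m from the base axis. Payload 4.7 kg.
Tool frame: the origin (TCP) lies midway between the tips of the shut fingers; the grasp point (between the pads) lies env.grip_point_offset behind it (env.grip_point_offset is the distance from the TCP to the grasp point, in m); x points along the fingers, y is the direction in which the jaws open and shut, and the axes are right-handed (so a half turn about x gives the same grasp; the last joint's range is limited). The gripper opens to 87 mm and grips with 3 to 60 N. Pads are 19 mm wide; open, the fingers measure 117 mm over their backs; the gripper's body (75 mm by 190 mm) begins 51 mm behind the grasp point.
Start: joints at [-64.452, 18.392, -4.016, 83.108, 1.295, 78.541, -3.26], TCP at [0.272, 0.59, 0.223] pointing down, gripper open.
Joint ranges: [-163.93, 163.93], [-17.29, 119.83], [-79.2, 71.16], [3.27, 140.29], [-89.18, 269.18], [5.43, 117.66], [-154.24, 154.24]. Speed limits (degrees/s): [147.25, 147.25, 180, 180, 180, 180, 180].

## Interface

Orientations are given as [roll, pitch, yaw] about the fixed x, y, z axes, in that order (R = Rz(yaw) Ry(pitch) Rx(roll)).
In Python, from cell import readout, read_camera, camera_params, sign_off, spot_in, pinpoint, env gives the robot as it stands.
- The arm moves only by the shell command python3 -m pendant 'ROWS' [OPENING] [FORCE]. ROWS is a JSON object of lists of equal length, an entry for each row: "xyz": the shift along the world's x, y, z in m, a list of three; "turn": the turn about the world's z in rad. A call has 1 to 10 rows; each row shifts and turns the pose as measured when the row begins; what a row does not reach is not made up. A row lasts 1/8 s, in which the tool goes at most 62.5 mm and 10.7 degrees, less where a joint would pass 70% of its speed; a pose out of reach is approached as far as the arm can. A call is refused whole if a number of a shift passes 0.0625 or a number of a turn 0.188, either way. A call with a gripper value outside its range is refused whole. OPENING is the opening, from 0 (shut) to 1 (fully open), set as the call begins (- or left out, the last holds). The fingers move at their own pace and stop on an object; FORCE is the grip in N (left out, the last holds). Time passes only in rows, so rows that do not move let the fingers close. It gives the time, the measured TCP pose, the force and the opening at its end, in the units of the state.
- readout.get_obs(): the state, without advancing time (a new reading comes with each control period).
- read_camera(name): name is "side" or "top" or "wrist"; returns the picture (384x512x3 uint8, red, green, blue); there is no depth.
- camera_params(name): a dict with "fx", "fy", "cx", "cy" (pixels), "rvec" (rotation vector, rad) and "tvec" (3), from world to camera coordinates, as OpenCV has them; the wrist camera has in their place "hand_eye" (4x4, takes a point from camera to tool coordinates, whose origin is the TCP and whose axes are the tool frame's). Camera axes: x right, y down, z forward; pixel columns grow to the right and rows downward; lengths in m; the calibration is good to about 2 mm. The wrist camera is an equidistant fisheye: a pixel r from the principal point sees the ray r / f radians off the axis. A picture is of the moment at which its call begins: read the wrist's pose just before it. camera_params takes no time and is no camera call.
- sign_off(): hands the job in, once; it reports no verdict.
Trained networks look in the newest picture that a camera, given by its name, has taken for a name from the list of things; names that differ only in an ending like _2 or _b are one class to them, and where a whole thing is asked for, a point or a joint stands for the part that bears it (a point fixed in the world has none). Each returns a list of dicts, best first, with "score" (0 to 1); they miss things now and then, are a little off and sometimes report something else, mostly with a low value. They report only what shows in the picture. A call takes as long as a camera call. They do not tell look-alikes from the thing itself.
- spot_in(camera, name): "at" ([x, y, z] in m, in the coordinates of the camera as it stood for that picture, good to about 4 mm: the middle of the surface that is visible of it).
- pinpoint(camera, name): "at" ([x, y, z] in m, in the coordinates of the camera as it stood for that picture, good to about 4 mm: a listed point, or the origin of a listed thing).
The state is a dict: "time_s": time; "qpos": joint angles; "joint_velocities": joint speeds; "effort": joint torques, N m; "tool_pos": TCP position; "tool_rot": TCP orientation; "force": force on the tool from outside, world axes, zero at the start; "wrist_torque": the same for the moment, N m; "grip_width": finger opening in m.
Only numpy, scipy, OpenCV 4.12 (cv2) and the standard library are available. Lean on these libraries where they do the work, as an engineer would, in place of code of your own. Each camera call takes 0.05 s, during which the arm holds its last target.

## Working session

There is one attempt and no reset: what is moved stays moved. The work goes in short steps, Python scripts to look and compute and a shell command to move; the robot and the scene stay as the last step left them, time stands still between calls to the robot, and variables do not carry over. Pictures are saved under pics/ and viewed, and the job is handed in when it is done.

```bash
ls; mkdir -p pics; cat > h.py <<'E'
import numpy as np, cv2
from cell import readout, read_camera, camera_params, sign_off, spot_in, pinpoint, env
from scipy.spatial.transform import Rotation as R
def save(cam,fn):
    im=read_camera(cam); cv2.imwrite('pics/'+fn,cv2.cvtColor(im,cv2.COLOR_RGB2BGR)); return im
def toworld(cam,p,obs=None):
    c=camera_params(cam); p=np.array(p)
    if 'rvec' in c:
        Rm=cv2.Rodrigues(np.array(c['rvec'],float))[0]; return Rm.T@(p-np.array(c['tvec']).ravel())
    H=np.array(c['hand_eye']); t=H[:3,:3]@p+H[:3,3]
    return R.from_euler('xyz',obs['tool_rot'],degrees=True).as_matrix()@t+np.array(obs['tool_pos'])
def proj(cam,P):
    c=camera_params(cam); K=np.array([[c['fx'],0,c['cx']],[0,c['fy'],c['cy']],[0,0,1]])
    return cv2.projectPoints(np.array(P,float).reshape(-1,3),np.array(c['rvec'],float),np.array(c['tvec'],float),K,None)[0].reshape(-1,2)
E
python3 - <<'E'
from h import *
o=readout.get_obs(); print(o['time_s'],o['tool_pos'],o['tool_rot'],o['force'],o['grip_width'],env.grip_point_offset)
for cam in ['top','side']:
    save(cam,cam+'0.png')
    for n in ['dispenser','apron','plunger_top','tablet2_center','tray','board','saffron_jar','mill']:
        for r in pinpoint(cam,n)[:3]: print(cam,n,round(r['score'],2),toworld(cam,r['at']).round(4))
E
```

```text
pics
0.0 [0.27185197 0.5898215  0.22151302] [ -86.71551516   89.89562289 -111.45463244] [-0.49242449  0.50220126 -0.21163285] 0.08697779324206789 0.0187
top dispenser 0.84 [ 0.5638 -0.0599  0.0036]
top apron 0.93 [ 0.488  -0.0682  0.0204]
top apron 0.3 [ 0.6397 -0.0572  0.097 ]
top apron 0.15 [4.805e-01 5.740e-02 1.000e-04]
top plunger_top 0.69 [ 0.6384 -0.0592  0.0952]
top tablet2_center 0.67 [ 0.5675 -0.0591  0.0515]
top tablet2_center 0.44 [ 0.7633 -0.0868  0.0077]
top tablet2_center 0.43 [0.7227 0.0301 0.0052]
top tray 0.6 [ 0.4896 -0.1907  0.0037]
top board 0.8 [0.4793 0.0615 0.0036]
top board 0.67 [ 0.5641 -0.0578  0.0043]
top saffron_jar 0.48 [ 6.354e-01  7.340e-02 -3.000e-04]
top mill 0.67 [ 0.6364  0.0734 -0.0011]
top mill 0.61 [ 0.6561 -0.1843  0.0038]
side dispenser 0.9 [ 0.5666 -0.0646  0.0016]
side apron 0.69 [ 0.4847 -0.0668  0.0133]
side plunger_top 0.61 [ 0.6353 -0.0572  0.1004]
side tablet2_center 0.46 [ 0.5659 -0.0602  0.0508]
side tablet2_center 0.41 [ 0.3623 -0.0381  0.0111]
side tablet2_center 0.39 [ 0.7606 -0.0873  0.0059]
side tray 0.61 [ 0.4836 -0.1899  0.0017]
side tray 0.46 [ 0.6542 -0.185  -0.0032]
side board 0.87 [ 0.4784  0.0592 -0.0018]
side saffron_jar 0.51 [0.6323 0.0779 0.0017]
side mill 0.65 [ 0.6546 -0.1841 -0.0023]
side mill 0.62 [0.3984 0.4492 0.0015]
```

View pics/top0.png

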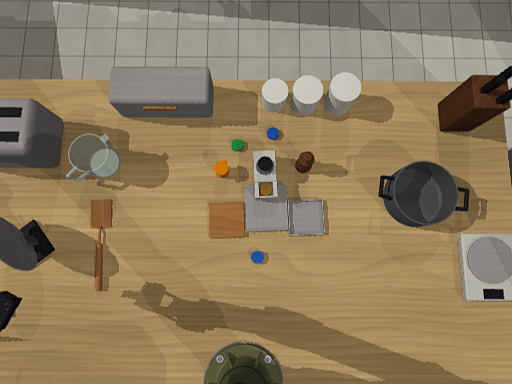

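View pics/side0.png

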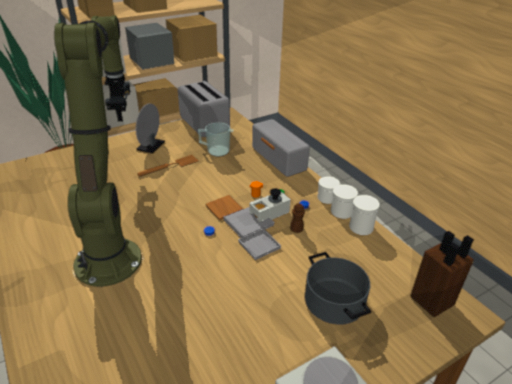

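```bash
python3 - <<'E'
from h import *
o=readout.get_obs()
M=R.from_euler('xyz',o['tool_rot'],degrees=True).as_matrix(); print(M.round(3))
im=cv2.imread('pics/top0.png'); c=im[120:270,195:335]; cv2.imwrite('pics/top0c.png',cv2.resize(c,None,fx=4,fy=4,interpolation=cv2.INTER_CUBIC)[:600])
# model overlay
from itertools import product
E
```

```text
[[ 0.     0.418  0.908]
 [ 0.     0.908 -0.418]
 [-1.     0.     0.   ]]
```

View pics/top0c.png

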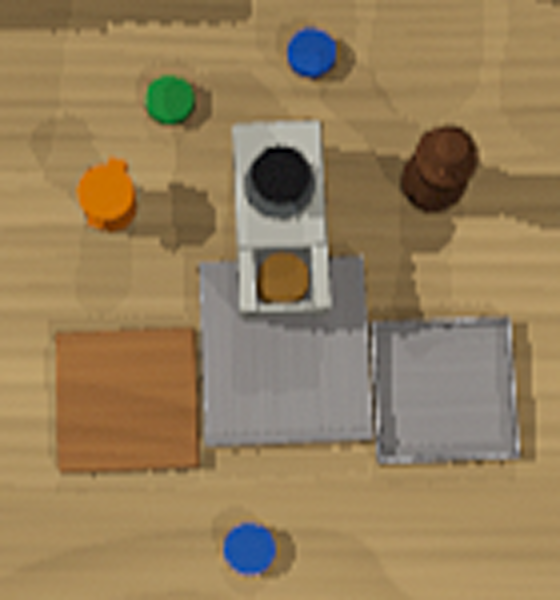

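The top view shows the dispenser at about (265,175) and the tray on its -y side at (307,217). The board is on the other side. I'll refine the pose from the apron and tray corners.

```bash
python3 - <<'E'
from h import *
c=camera_params('top'); Rm=cv2.Rodrigues(np.array(c['rvec'],float))[0]; t=np.array(c['tvec'],float).ravel()
def ray(u,v,z):
    u=195+u/4-.375; v=120+v/4-.375
    d=Rm.T@np.array([(u-c['cx'])/c['fx'],(v-c['cy'])/c['fy'],1]); C=-Rm.T@t
    return C+d*(z-C[2])/d[2]
print(-Rm.T@t)
for n,u,v,z in [('apFL',207,445,.016),('apFR',371,440,.016),('apBR',363,257,.016),('apBL',200,262,.016),('trFL',378,463,.014),('trFR',520,457,.014),('trBR',511,318,.014),('trBL',374,322,.014),('cap',280,172,.1),
 ('hBL',234,125,.064),('hBR',321,121,.064),('wFL',241,311,.064),('wFR',329,306,.064)]:
    print(n,ray(u,v,z)[:2].round(4))
E
```

```text
[ 0.36926686 -0.03116159  1.14677494]
apFL [ 0.4432 -0.0042]
apFR [ 0.4478 -0.1308]
apBR [ 0.5917 -0.1259]
apBL [0.587  0.0026]
trFL [ 0.4302 -0.1362]
trFR [ 0.4354 -0.2458]
trBR [ 0.5439 -0.2417]
trBL [ 0.5402 -0.1342]
cap [ 0.6387 -0.0582]
hBL [ 0.6849 -0.0238]
hBR [ 0.6884 -0.0905]
wFL [ 0.5404 -0.0299]
wFR [ 0.5446 -0.096 ]
```

```bash
python3 -m pendant '{"xyz":[[0.028,-0.052,0],[0.028,-0.052,0],[0.028,-0.052,0],[0.028,-0.052,0],[0.028,-0.052,0],[0.028,-0.052,0],[0.028,-0.052,0],[0.028,-0.052,0],[0.028,-0.052,0],[0.028,-0.052,0]],"turn":[-0.1,-0.1,-0.1,-0.1,-0.1,-0.1,-0.1,-0.1,-0.1,-0.1]}' 0
```

```text
time_s: 2.15
tool_pos: [0.5545, 0.0589, 0.2243]
tool_rot: [121.7, 89.4, 38.5]
force: [1.1, 0.2, -0.6]
grip_width: 0.0019
```

```bash
python3 -m pendant '{"xyz":[[0.02,-0.03,-0.01],[0.021,-0.03,-0.02],[0.021,-0.03,-0.02],[0.021,-0.029,-0.02],[0,0,-0.015],[0,0,0],[0,0,0]],"turn":[-0.05,-0.05,0,0,0,0,0]}' 0
python3 - <<'E'
from h import *
o=readout.get_obs()
M=R.from_euler('xyz',o['tool_rot'],degrees=True).as_matrix(); print(M.round(3),np.degrees(np.arctan2(M[1,1],M[0,1])),o['tool_pos'],o['force'],o['grip_width'])
save('top','top1.png'); im=cv2.imread('pics/top1.png')
print([toworld('top',r['at']).round(4) for r in pinpoint('top','plunger_top')[:2]])
save('side','side1.png'); im=cv2.imread('pics/side1.png'); cv2.imwrite('pics/side1c.png',cv2.resize(im[100:280,180:360],None,fx=3,fy=3,interpolation=2))
for r in pinpoint('side','plunger_top')[:2]: print(r['score'],toworld('side',r['at']).round(4))
E
```

```text
time_s: 3.02
tool_pos: [0.6415, -0.0685, 0.1388]
tool_rot: [109.9, 89.2, 20.3]
force: [0.2, -0.2, 1.0]
grip_width: 0.0004
[[ 0.013  1.     0.007]
 [ 0.005  0.007 -1.   ]
 [-1.     0.013 -0.005]] 0.41349488817096225 [ 0.64148803 -0.06850021  0.13884912] [ 0.22939354 -0.17839553  1.02130514] 0.0003709168585203312
[array([ 0.6575, -0.1843,  0.0025])]
0.54 [ 0.6351 -0.0593  0.1003]
```

View pics/side1c.png

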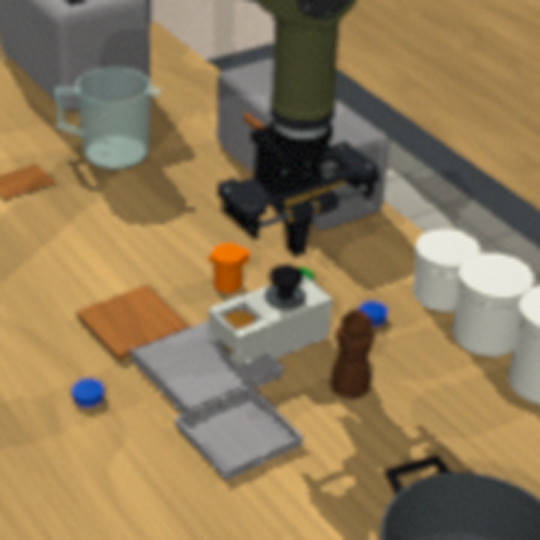

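The gripper is above the plunger and about 9 mm off in y. I'll correct that and start descending.

```bash
python3 -m pendant '{"xyz":[[-0.004,0.008,-0.012],[0,0,-0.012],[0,0,0],[0,0,0]],"turn":[0.015,0.015,0,0]}' 0
```

```text
time_s: 3.72
tool_pos: [0.6371, -0.0587, 0.1136]
tool_rot: [111.6, 89.2, 24.0]
force: [0.2, -0.2, 0.1]
grip_width: 0.0005
```

```bash
python3 -m pendant '{"xyz":[[0,0,-0.006],[0,0,-0.006],[0,0,-0.005],[0,0,-0.005],[0,0,-0.005]],"turn":[0,0,0,0,0]}' 0
```

```text
time_s: 4.35
tool_pos: [0.6379, -0.0592, 0.0883]
tool_rot: [112.6, 89.0, 25.0]
force: [-2.7, 0.9, 6.4]
grip_width: 0.0008
```

```bash
python3 -m pendant '{"xyz":[[0,0,-0.005],[0,0,-0.005],[0,0,-0.004],[0,0,-0.002]],"turn":[0,0,0,0]}' 0
```

```text
time_s: 4.85
tool_pos: [0.6379, -0.0592, 0.0755]
tool_rot: [118.7, 89.0, 31.0]
force: [-2.5, 0.7, 6.9]
grip_width: 0.0002
```

```bash
python3 -m pendant '{"xyz":[[0,0,-0.003],[0,0,-0.002],[0,0,0]],"turn":[0,0,0]}' 0
```

```text
time_s: 5.22
tool_pos: [0.6379, -0.0591, 0.0755]
tool_rot: [125.4, 88.9, 37.6]
force: [-2.6, 0.2, 6.1]
grip_width: 0.0006
```

```bash
python3 -m pendant '{"xyz":[[0,0,-0.006]],"turn":[0]}' 0; python3 -m pendant '{"xyz":[[0,0,-0.01]],"turn":[0]}' 0
python3 - <<'E'
from h import *
save('side','side2.png'); im=cv2.imread('pics/side2.png'); cv2.imwrite('pics/side2c.png',cv2.resize(im[140:270,190:320],None,fx=4,fy=4,interpolation=2))
for r in pinpoint('side','tablet0_center')[:4]: print(r['score'],toworld('side',r['at']).round(4))
for r in pinpoint('side','plunger_top')[:2]: print(r['score'],toworld('side',r['at']).round(4))
o=readout.get_obs();print(o['tool_pos'],o['force'])
E
```

```text
time_s: 5.35
tool_pos: [0.6385, -0.0593, 0.0741]
tool_rot: [127.0, 88.8, 39.2]
force: [-14.6, 1.8, 42.0]
grip_width: 0.0003
time_s: 5.48
tool_pos: [0.6391, -0.0594, 0.0737]
tool_rot: [133.4, 88.6, 45.6]
force: [-29.3, 3.7, 73.0]
grip_width: 0.0005
0.42 [ 0.4863 -0.062   0.0221]
0.62 [ 0.5617 -0.0581  0.05  ]
0.57 [ 0.6359 -0.0582  0.0752]
[ 0.63883277 -0.05938897  0.07392361] [-24.11998992   2.92742401  53.33581739]
```

View pics/side2c.png

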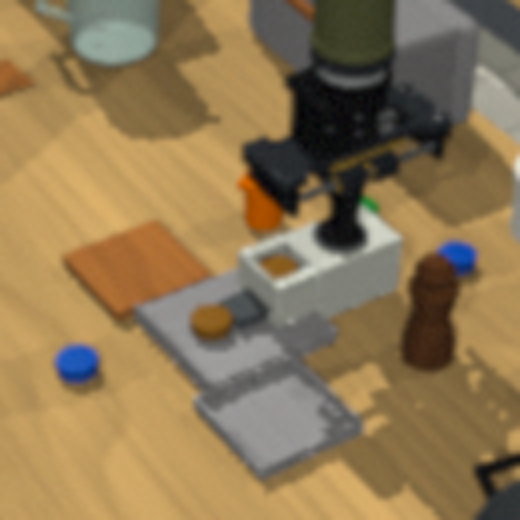

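The plunger is on its hard stop and the tablet is out on the apron, with the pusher behind it. Next I'll raise the tool.

```bash
python3 -m pendant '{"xyz":[[0,0,0.006],[0,0,0.008],[0,0,0.01],[0,0,0.015],[0,0,0.015],[0,0,0.015],[0,0,0.01],[0,0,0]],"turn":[0,0,0,0,0,0,0,0]}' 0
python3 - <<'E'
from h import *
cs={}
for cam in ['side','top']:
    save(cam,cam+'3.png'); im=cv2.imread(f'pics/{cam}3.png')
    for n in ['tablet0_center','plunger_top']:
        for r in pinpoint(cam,n)[:5]: print(cam,n,round(r['score'],2),toworld(cam,r['at']).round(4))
    cs[cam]=im
a=cv2.resize(cs['side'][140:270,190:320],(400,400),interpolation=2); b=cv2.resize(cs['top'][140:270,205:335],(400,400),interpolation=2)
cv2.imwrite('pics/c3.png',np.hstack([a,b]))
o=readout.get_obs()
M=R.from_euler('xyz',o['tool_rot'],degrees=True).as_matrix();print(M.round(3),o['tool_pos'],o['force'])
E
```

```text
time_s: 6.62
tool_pos: [0.6395, -0.0596, 0.1603]
tool_rot: [130.6, 88.4, 42.8]
force: [-0.4, -0.1, -1.2]
grip_width: 0.0004
side tablet0_center 0.66 [ 0.4893 -0.0613  0.0239]
side tablet0_center 0.58 [ 0.5649 -0.0599  0.0347]
side plunger_top 0.62 [ 0.6354 -0.0587  0.1005]
top tablet0_center 0.69 [ 6.361e-01  7.350e-02 -3.000e-04]
top plunger_top 0.71 [ 0.4895 -0.0684  0.0213]
[[ 0.017  0.999  0.039]
 [ 0.018  0.038 -0.999]
 [-1.     0.018 -0.018]] [ 0.63854085 -0.05949678  0.15845073] [ 0.08604953 -0.14542755 -0.09292601]
```

View pics/c3.png

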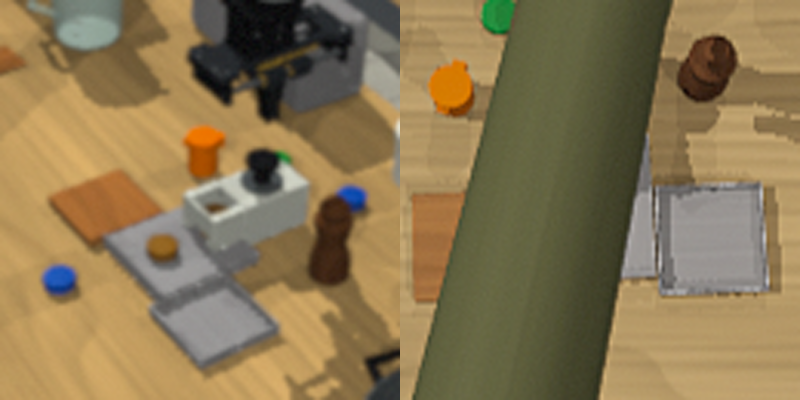

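Tablet 0 is on the apron at about (0.490, -0.064) and the plunger is up. I'll move to its +y side with the fingers about 24 mm apart to cradle it.

```bash
python3 -m pendant '{"xyz":[[-0.03,0.01,0],[-0.035,0.011,0],[-0.035,0.011,0],[-0.03,0.01,-0.01],[-0.01,0.004,-0.02],[0,0,-0.02],[0,0,-0.01],[0,0,0],[0,0,0]],"turn":[0,0,0,0,0,0,0,0,0]}' 0.28
```

```text
time_s: 8.05
tool_pos: [0.4934, -0.0126, 0.0951]
tool_rot: [137.2, 88.7, 49.4]
force: [0.4, 0.6, -0.3]
grip_width: 0.0244
```

```bash
python3 -m pendant '{"xyz":[[-0.002,0,-0.02],[-0.001,0,-0.02],[0,0,-0.012],[0,0,-0.006],[0,0,0],[0,0,0]],"turn":[0,0,0,0,0,0]}'
python3 - <<'E'
from h import *
cs={}
for cam in ['side','wrist']:
    o=readout.get_obs()
    save(cam,cam+'4.png'); im=cv2.imread(f'pics/{cam}4.png')
    for n in ['tablet0_center','tray']:
        for r in pinpoint(cam,n)[:3]: print(cam,n,round(r['score'],2),toworld(cam,r['at'],o).round(4))
    cs[cam]=im
a=cv2.resize(cs['side'][160:260,200:300],(400,400),interpolation=2); b=cv2.resize(cs['wrist'],(400,300))
cv2.imwrite('pics/c4.png',np.hstack([a,cv2.copyMakeBorder(b,0,100,0,0,0)]))
M=R.from_euler('xyz',o['tool_rot'],degrees=True).as_matrix();print(M.round(3),o['tool_pos'],o['force'])
E
```

```text
time_s: 8.8
tool_pos: [0.4949, -0.0128, 0.0394]
tool_rot: [126.5, 88.3, 38.7]
force: [-0.0, 0.3, -0.0]
grip_width: 0.0243
side tablet0_center 0.43 [ 0.4881 -0.0624  0.0233]
side tray 0.93 [ 0.4828 -0.1897  0.0036]
wrist tablet0_center 0.58 [ 0.4892 -0.0652  0.0266]
[[ 0.023  0.999  0.038]
 [ 0.019  0.038 -0.999]
 [-1.     0.024 -0.018]] [ 0.49475522 -0.01275895  0.03936715] [-0.30615842  0.23690555 -0.24311266]
```

View pics/c4.png

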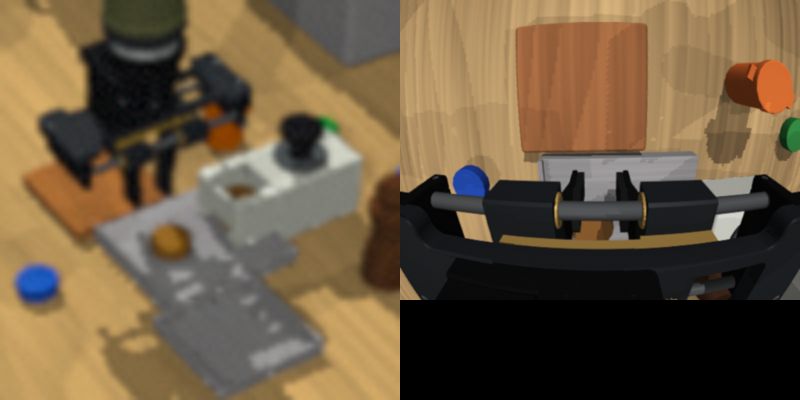

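```bash
python3 -m pendant '{"xyz":[[-0.004,0,-0.006],[-0.002,0,-0.006],[0,0,-0.003],[0,0,-0.001],[0,0,0]],"turn":[0,0,0,0,0]}'
```

```text
time_s: 9.72
tool_pos: [0.4876, -0.0127, 0.0217]
tool_rot: [128.1, 88.4, 40.3]
force: [0.0, -0.7, 0.7]
grip_width: 0.0242
```

```bash
python3 -m pendant '{"xyz":[[0,-0.006,0],[0,-0.006,0],[0,-0.006,0],[0,-0.006,0],[0,-0.006,0],[0,-0.006,0],[0,-0.006,0],[0,-0.006,0]],"turn":[0,0,0,0,0,0,0,0]}'
python3 - <<'E'
from h import *
save('side','side5.png'); im=cv2.imread('pics/side5.png')
for r in pinpoint('side','tablet0_center')[:3]: print(round(r['score'],2),toworld('side',r['at']).round(4))
cv2.imwrite('pics/c5.png',cv2.resize(im[160:270,200:310],(440,440),interpolation=2))
E
```

```text
time_s: 10.72
tool_pos: [0.4881, -0.0643, 0.0221]
tool_rot: [126.7, 88.3, 38.9]
force: [-0.2, 0.3, 0.6]
grip_width: 0.0245
0.39 [ 0.4873 -0.087   0.0244]
```

View pics/c5.png

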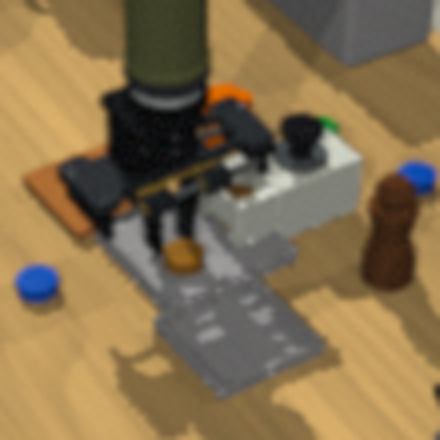

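The tablet is cradled and moving straight along the apron, so I'll keep pushing.

```bash
python3 -m pendant '{"xyz":[[0,-0.006,0],[0,-0.006,0],[0,-0.006,0],[0,-0.006,0],[0,-0.006,0],[0,-0.006,0],[0,-0.006,0]],"turn":[0,0,0,0,0,0,0]}'
python3 - <<'E'
from h import *
save('side','side6.png'); im=cv2.imread('pics/side6.png')
for r in pinpoint('side','tablet0_center')[:3]: print(round(r['score'],2),toworld('side',r['at']).round(4))
cv2.imwrite('pics/c6.png',cv2.resize(im[160:270,200:310],(440,440),interpolation=2))
E
```

```text
time_s: 11.7
tool_pos: [0.4881, -0.1091, 0.0221]
tool_rot: [126.5, 88.3, 38.7]
force: [0.0, 0.5, -0.2]
grip_width: 0.0246
0.57 [ 0.4889 -0.1308  0.0207]
0.34 [ 0.6544 -0.1875 -0.0028]
```

View pics/c6.png

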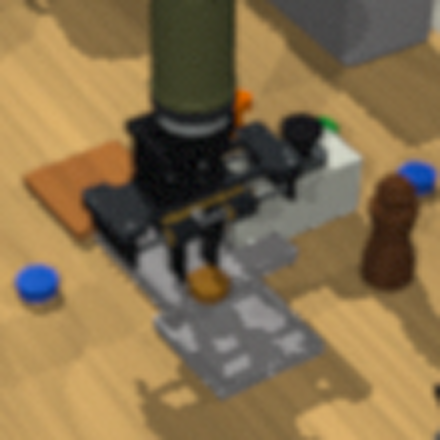

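```bash
python3 -m pendant '{"xyz":[[0,-0.006,0],[0,-0.006,0],[0,-0.006,0],[0,-0.006,0],[0,-0.004,0]],"turn":[0,0,0,0,0]}'
python3 - <<'E'
from h import *
save('side','side7.png'); im=cv2.imread('pics/side7.png')
for r in pinpoint('side','tablet0_center')[:3]: print(round(r['score'],2),toworld('side',r['at']).round(4))
cv2.imwrite('pics/c7.png',cv2.resize(im[170:270,210:310],(500,500),interpolation=2))
E
```

```text
time_s: 12.42
tool_pos: [0.488, -0.1392, 0.0221]
tool_rot: [126.0, 88.3, 38.1]
force: [-0.5, 1.2, 0.9]
grip_width: 0.0244
0.52 [ 0.4852 -0.1624  0.0167]
```

View pics/c7.png

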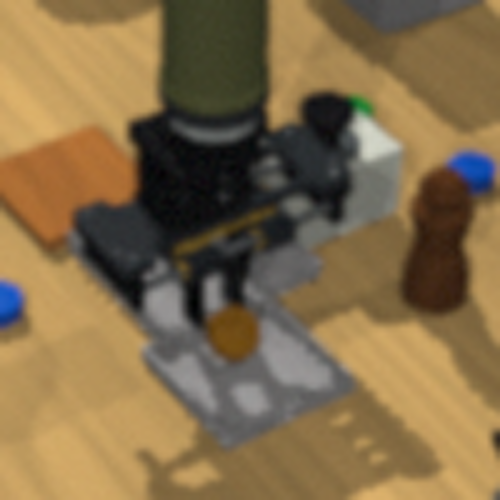

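It has tipped over the tray wall. I'll push a little further so the trailing edge clears.

```bash
python3 -m pendant '{"xyz":[[0,-0.005,0],[0,-0.005,0],[0,-0.004,0],[0,0,0]],"turn":[0,0,0,0]}'
python3 - <<'E'
from h import *
save('side','side8.png'); im=cv2.imread('pics/side8.png')
for r in pinpoint('side','tablet0_center')[:3]: print(round(r['score'],2),toworld('side',r['at']).round(4))
cv2.imwrite('pics/c8.png',cv2.resize(im[170:270,210:310],(500,500),interpolation=2))
E
```

```text
time_s: 13.02
tool_pos: [0.488, -0.1541, 0.0221]
tool_rot: [126.0, 88.3, 38.1]
force: [0.1, -0.2, 0.4]
grip_width: 0.0242
0.43 [ 0.4873 -0.1761  0.0194]
```

View pics/c8.png

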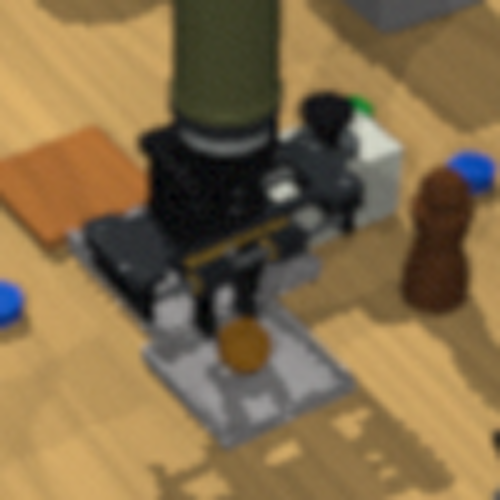

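The trailing edge is past the wall and leaning on the fingers, so I'll back off.

```bash
python3 -m pendant '{"xyz":[[0,0.008,0],[0,0.01,0],[0,0,0.01],[0,0,0.02],[0,0,0]],"turn":[0,0,0,0,0]}'
python3 - <<'E'
from h import *
save('side','side9.png'); im=cv2.imread('pics/side9.png')
for r in pinpoint('side','tablet0_center')[:3]: print(round(r['score'],2),toworld('side',r['at']).round(4))
cv2.imwrite('pics/c9.png',cv2.resize(im[170:270,210:310],(500,500),interpolation=2))
E
```

```text
time_s: 13.75
tool_pos: [0.4883, -0.1329, 0.0538]
tool_rot: [126.3, 88.3, 38.6]
force: [0.8, -0.4, 0.0]
grip_width: 0.0245
0.48 [ 0.4853 -0.1711  0.0094]
0.31 [ 0.551  -0.5279  0.0034]
```

View pics/c9.png

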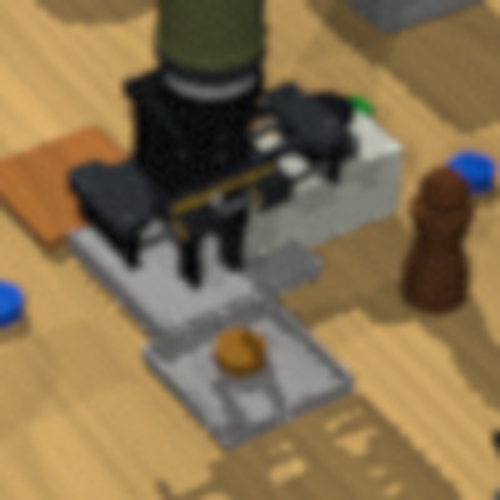

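The tablet now looks flat. I'll retreat upward and check from the top camera.

```bash
python3 -m pendant '{"xyz":[[0,0.01,0.03],[0,0.03,0.04],[0,0.05,0.03],[0,0.05,0.01],[0,0.05,0],[0,0.05,0],[0,0.05,0],[0,0,0],[0,0,0]],"turn":[0,0,0,0,0,0,0,0,0]}'
python3 - <<'E'
from h import *
cs={}
for cam in ['side','top']:
    save(cam,cam+'10.png'); im=cv2.imread(f'pics/{cam}10.png')
    for n in ['tablet0_center','plunger_top','tray','saffron_jar','mill']:
        for r in pinpoint(cam,n)[:3]: print(cam,n,round(r['score'],2),toworld(cam,r['at']).round(4))
    cs[cam]=im
a=cv2.resize(cs['side'][140:270,190:320],(400,400),interpolation=2); b=cv2.resize(cs['top'][140:270,205:335],(400,400),interpolation=2)
cv2.imwrite('pics/c10.png',np.hstack([a,b]))
E
```

```text
time_s: 14.98
tool_pos: [0.4813, 0.1642, 0.1594]
tool_rot: [143.3, 88.8, 55.3]
force: [0.8, -0.4, 0.1]
grip_width: 0.0246
side tablet0_center 0.55 [ 0.4857 -0.1715  0.0088]
side tablet0_center 0.54 [ 0.654  -0.1827 -0.0037]
side plunger_top 0.58 [ 0.6365 -0.0572  0.1021]
side plunger_top 0.41 [0.6319 0.073  0.0024]
side tray 0.57 [ 0.4862 -0.1927  0.0028]
side tray 0.45 [ 5.529e-01 -5.261e-01  4.000e-04]
side saffron_jar 0.71 [ 0.5647 -0.0596  0.0383]
side saffron_jar 0.46 [0.6302 0.0742 0.0031]
side mill 0.83 [ 0.6518 -0.1825 -0.0024]
top tablet0_center 0.58 [ 0.4905 -0.1749  0.0138]
top plunger_top 0.43 [ 0.6389 -0.0571  0.0992]
top tray 0.79 [ 0.4874 -0.1878  0.0042]
top tray 0.39 [ 0.6592 -0.1828  0.0043]
top saffron_jar 0.75 [0.6397 0.0701 0.0012]
top mill 0.71 [ 0.6573 -0.1833  0.0037]
```

View pics/c10.png

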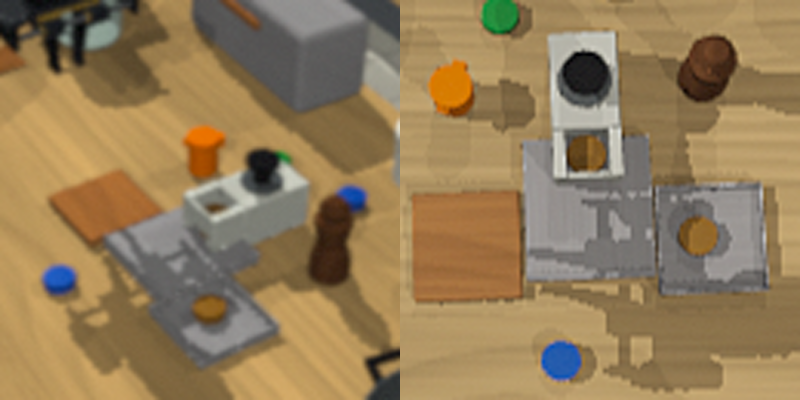

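The tablet lies in the tray about 15 mm from its centre. The plunger is up, tablets remain in the well, and the jar and mill haven't moved. I'll hand it in.

```bash
python3 -c "
from h import *
print(sign_off())"
```

```text
the job is handed in; nothing more can be done
None
```

I pressed the plunger once to its hard stop and let it come back up. I then pushed the released tablet sideways along the apron with two slightly open fingertips until it dropped into the tray on the robot's right. The job was handed in at about 15.5 s of the 38 s allowed; no verdict was reported.

**Last checks:**
- **Tablet 0:** it lies flat in the tray, about 13–21 mm from the tray's centre along y and under 4 mm along x. The limit is 37 mm. The side camera put its centre at 9 mm height. The top camera's network said 14 mm, which is above the 13 mm limit, but that is within about 4 mm error and both pictures show it flat.
- **Plunger:** its top is at about 100 mm, so it is up.
- **Other tablets:** the top tablet in the well is still visible there. I did not measure tablets 1 and 2 separately.
- **Other things:** the jar and mill are within measurement error of where they started. I did not measure the pot, jug and spatula again; the arm never worked near the pot, and it passed above the spatula and jug.
- **Forces:** the highest was about 73 N vertically (about 79 N in all) at the wrist, with the fingertips on the plunger at its stop. Pushing the tablet gave about 1 N in the readings between moves.

The networks gave a few false hits, for example naming the jar or the mill as the tablet or the tray. I set these aside by checking the pictures.

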